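Unplug the charged battery pack in the leather workshop

ROBOT

A 6-joint arm with a two-finger parallel gripper is mounted at the origin on the work surface. World frame = base frame: x ahead of the robot, y to its left, z up, the work surface at z = 0. Lengths are in m, angles in rad, forces in N, time in s.
With the tool pointing down it reaches from about 0.375 to 0.975 m from the base axis. Payload 3.8 kg.
Tool frame: the origin (TCP) lies midway between the tips of the shut fingers; the grasp point (between the pads) lies 19 mm behind it; z points along the fingers, y is the line along which they close (so a half turn about z gives the same grasp; the last joint's range is limited). The gripper opens to 88 mm and grips with 3 to 60 N. Pads are 18 mm wide; open, the fingers measure 123 mm over their backs; the gripper's body (75 mm by 187 mm) begins 45 mm behind the grasp point.
Start: joints at [1.264, 0.264, 1.604, -0, 1.274, -0.037], TCP at [0.18, 0.651, 0.239] pointing down, gripper open.
Joint ranges: [-2.63, 2.63], [-0.94, 2.18], [0.31, 2.57], [-1.31, 4.45], [0, 2.66], [-2.55, 2.55]. Speed limits (rad/s): [2.57, 2.57, 3.14, 3.14, 3.14, 3.14].

INTERFACE

Orientations are given as a unit quaternion [x, y, z, w].
In Python, from station import get_state, eyes, close_job gives the robot as it stands.
- The arm moves only by the shell command python3 -m handwheel 'ROWS' [FORCE]. ROWS is JSON, one flat list of numbers, 5 for each row, row after row: the shift along the world's x, y, z in cm, then the turn about the world's z in rad, then the gripper's target within -1 to 1 (fully open at 1, half-way at 0, shut at -1). A call has 1 to 12 rows; each row shifts and turns the commanded pose from where the row before left it; what a row does not reach is not made up. A row lasts 1/12 s, in which the tool goes at most 41.7 mm and 7.16 degrees, less where a joint would pass 70% of its speed; a pose out of reach is approached as far as the arm can. A call is refused whole if a number of a shift passes 4.17 or a number of a turn 0.125, either way. A call with a gripper value outside its range is refused whole. The fingers move at their own pace and stop on an object; FORCE is the grip in N (left out, the last holds). Time passes only in rows, so rows that do not move let the fingers close. It gives the time, the measured TCP pose, the force, the opening and the grip force at its end, in the units of the state.
- get_state(): the state, without advancing time (a new reading comes with each control period).
- eyes.read_camera(name): name is "scene" or "top" or "wrist"; returns the picture (480x640x3 uint8, red, green, blue); there is no depth.
- eyes.camera_params(name): a dict with "intrinsics" (3x3 intrinsics, pixels), "position" and "orientation" of the camera in the world; the wrist camera has in their place "hand_eye" (4x4, takes a point from camera to tool coordinates, whose origin is the TCP and whose axes are the flange's). Camera axes: x right, y down, z forward; pixel columns grow to the right and rows downward; lengths in m; the calibration is good to about 2 mm. A picture is of the moment at which its call begins: read the wrist's pose just before it. camera_params takes no time and is no camera call.
- close_job(): hands the job in; it is judged then, once.
The state is a dict: "time_s": time; "q": joint angles; "joint_velocities": joint speeds; "joint_torque": joint torques, N m; "tool_pos": TCP position; "ee_rot": TCP orientation; "wrist_force": force on the tool from outside, world axes, zero at the start; "wrist_torque": the same for the moment, N m; "opening": finger opening in m; "finger_force": force on a finger pad.
Only numpy, scipy, OpenCV 4.12 (cv2) and the standard library are available. Lean on these libraries where they do the work, as an engineer would, in place of code of your own. Each camera call takes 0.05 s, during which the arm holds its last target. There are 200 camera calls.

TASK

The oblong battery pack on the three-bay charger is charged: pull it straight up out of its bay against the spring catch, carry it to the two-compartment wooden tray and lower it gently, still held, until it stands upright on the floor of the empty compartment, then let go. Leave the round pack and the square pack plugged in where they are.

Things in the scene. Friction and masses are not known exactly. Their poses are not given: they have to be found in the camera images.
- pack_block: Oblong dark battery pack, 260 g: block 50 (x) by 68 (y) by 48 mm high on a plug stem 36 by 34 mm, 22 mm long (44 over its x ridges). Origin: centre of the stem's flat foot, z up. Plugged in, foot 23 mm above the bench, block resting on the charger's top. Pull 10 to 15 N, free after 15 mm, clear after 22. Grip the 50 mm width; neighbours 26 mm off along y. Stands by itself on its foot.
- pack_round: Bystander: round dark grey pack, 50 mm across, 40 mm high above the charger, same 22 mm stem; origin at centre of the stem's foot, z up. The charger: light grey box screwed down, 100 mm (packs' x) by 300 mm (packs' y), flat top 45 mm above the bench, three bays in a row 90 mm apart along y; which pack is in which bay varies.
- pack_square: Bystander: square dark grey pack, 44 by 44 mm, 56 mm high above the charger, in another bay of the same charger, same 22 mm stem; origin at centre of the stem's foot, z up.
- tray_free (a point): Centre of the floor (upper face, 6 mm above the bench) of the empty compartment of the fixed plywood tray; x, y along its sides, z up. Compartment 158 (x) by 116 mm (y) inside, walls 6 mm thick rising 18 mm above the floor. The other compartment, towards -y, holds a small tin 48 mm wide, 50 mm high, some 130 mm from this point.

How it is judged:
By the outcome, as a careful person would: the job done as asked, in the order asked, and still so for the second after the job is handed in, with the robot touching nothing.
It also fails if it takes over 42 s, if anything falls off the work surface, if the arm or the gripper's body presses on something with over 40 N, if the wrist force passes 120 N, or if a joint passes its speed limit or range.

## Working session

There is one attempt and no reset: what is moved stays moved. The work goes in short steps, Python scripts to look and compute and a shell command to move; the robot and the scene stay as the last step left them, time stands still between calls to the robot, and variables do not carry over. Pictures are saved under pics/ and viewed, at most 10 in all, crops included, and the job is handed in when it is done.

```bash
mkdir -p pics; cat > h.py <<'E'
import numpy as np,cv2
from scipy.spatial.transform import Rotation as R
from station import get_state,eyes,close_job
def cam(n):
    p=eyes.camera_params(n);K=np.array(p["intrinsics"])
    if "hand_eye" in p:
        s=get_state();T=np.eye(4);T[:3,:3]=R.from_quat(s["ee_rot"]).as_matrix();T[:3,3]=s["tool_pos"]
        T=T@np.array(p["hand_eye"]);return K,T[:3,:3],T[:3,3]
    o=np.array(p["orientation"]);M=R.from_quat(o).as_matrix() if o.size==4 else o.reshape(3,3)
    return K,M,np.array(p["position"])
def at(c,px,z):
    K,M,t=c;d=M@np.linalg.solve(K,[px[0],px[1],1]);return t+d*(z-t[2])/d[2]
def proj(c,X):
    K,M,t=c;q=K@(M.T@(np.array(X)-t));return q[:2]/q[2]
def shot(n,f):
    c=cam(n);im=eyes.read_camera(n);cv2.imwrite(f"pics/{f}.png",im[:,:,::-1]);return c,im
E
python3 - <<'E'
from h import *
for n in("top","scene"):
    c,_=shot(n,n+"0");print(n,c)
print(get_state())
E
```

```text
top (array([[492.77806658,   0.        , 313.06600179],
       [  0.        , 492.77806658, 241.45715953],
       [  0.        ,   0.        ,   1.        ]]), array([[ 0.01697805, -0.98927738,  0.14505862],
       [-0.99976367, -0.01876703, -0.01097324],
       [ 0.01357789, -0.14483803, -0.98936221]]), array([0.4600322 , 0.07531806, 0.78177638]))
scene (array([[523.38526405,   0.        , 318.97998601],
       [  0.        , 523.38526405, 247.12455792],
       [  0.        ,   0.        ,   1.        ]]), array([[ 0.42664266,  0.73071313, -0.53294875],
       [ 0.90438426, -0.33942674,  0.25860898],
       [ 0.00807192, -0.59232408, -0.80565938]]), array([ 0.97057404, -0.14798316,  0.69130975]))
{'time_s': 0.1, 'q': array([ 1.26410649e+00,  2.64679732e-01,  1.60519159e+00,  2.46817188e-06,
        1.27369619e+00, -3.68892167e-02]), 'joint_velocities': array([ 0.00221659, -0.00047753, -0.00392296, -0.00063522,  0.00126959,
        0.0001067 ]), 'joint_torque': array([-9.00750092e-05, -5.03602910e+01, -3.58081055e+01,  7.30278064e-02,
        2.31149228e-02, -4.09668723e-05]), 'tool_pos': array([0.17972092, 0.64999213, 0.23753597]), 'ee_rot': array([ 1.34491820e-01,  9.90914212e-01, -9.72693118e-04, -1.69959198e-04]), 'wrist_force': array([-0.009455  , -0.33042784, -0.0242297 ]), 'wrist_torque': array([0.01369915, 0.03017307, 0.00532064]), 'finger_force': 0.0, 'opening': 0.08800371941493151}
```

View pics/top0.png

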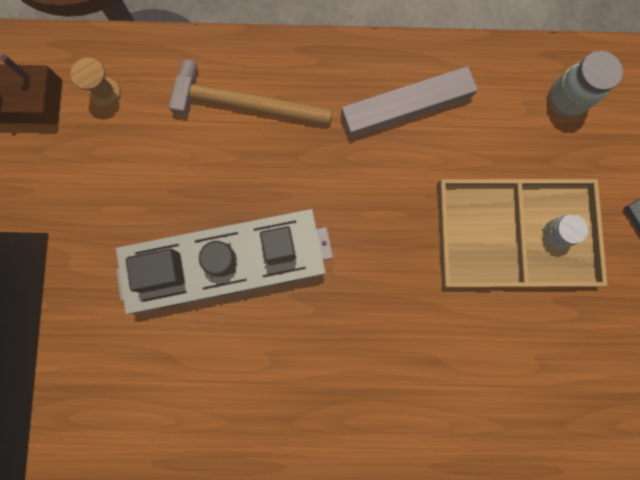

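View pics/scene0.png

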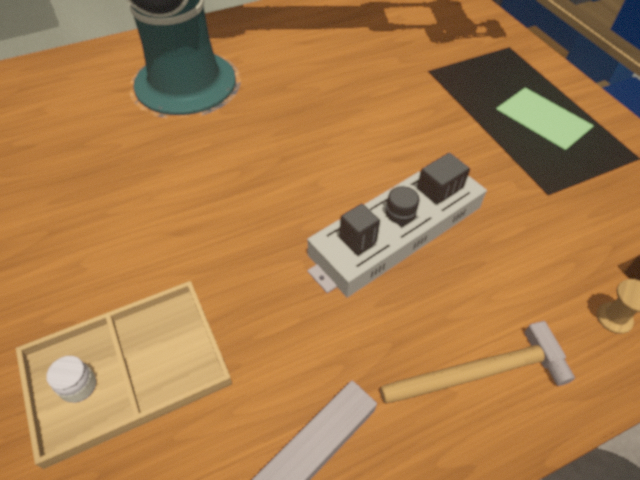

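The top view shows the charger: the oblong pack is leftmost at about (154,270), then the round pack (216,258) and the square one (278,245). The tray's empty compartment is centred at about (483,234), with the tin on the right. I'll enlarge the charger and the tray.

```bash
python3 - <<'E'
import cv2
a=cv2.imread('pics/top0.png')
cv2.imwrite('pics/c1.png',cv2.resize(a[200:320,110:270],None,fx=5,fy=5,interpolation=cv2.INTER_CUBIC))
cv2.imwrite('pics/c2.png',cv2.resize(a[170:300,430:610],None,fx=4.4,fy=4.4,interpolation=cv2.INTER_CUBIC))
E
```

```text
(no output)
```

View pics/c1.png

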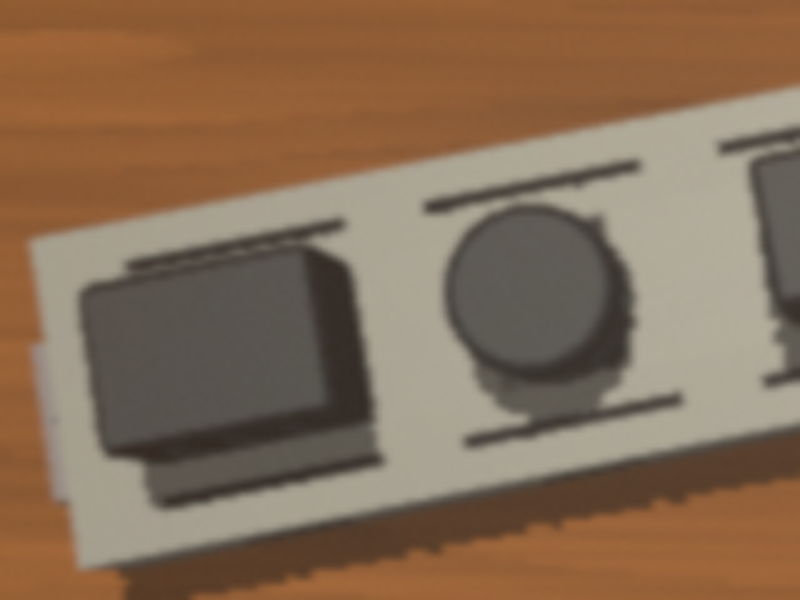

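View pics/c2.png

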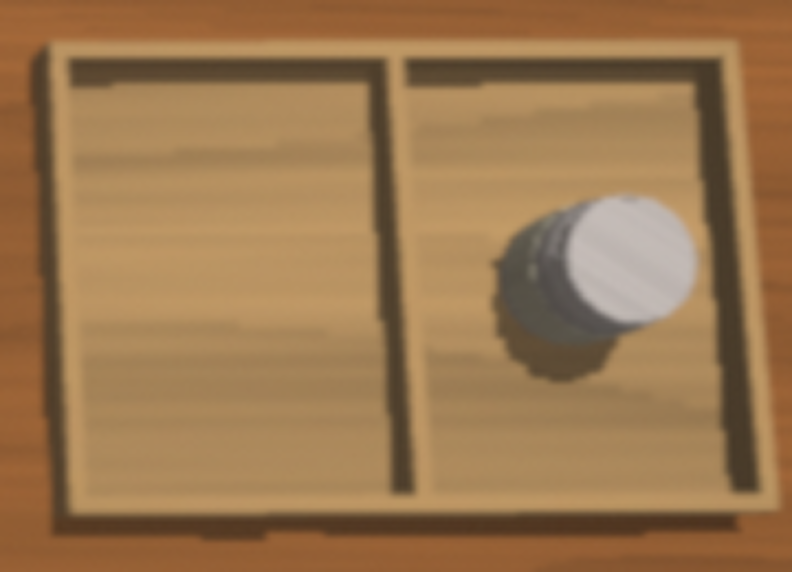

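Enlarged, the oblong pack's top corners are at (126,258), (170,249.2), (176,281.6) and (131.4,291). The inner rim corners of the empty compartment are near (445.5,183.6), (518,183.6), (523.6,282.5) and (449,282.5).

```bash
python3 - <<'E'
from h import *
c=cam("top")
def rect(P,z,sx):
    X=np.array([at(c,p,z)[:2] for p in P]);m=X.mean(0)
    e=X-np.roll(X,-1,0);L=np.linalg.norm(e,axis=1)
    print(m.round(4),L.round(4),[round(float(np.arctan2(v[1],v[0])),3) for v in e]);return m
rect([(126,258),(170,249.2),(176,281.6),(131.4,291)],.093,0)
rect([(116,248),(312,211),(324,274),(125.6,313.6)],.045,0)
t=rect([(445.5,183.6),(518,183.6),(523.6,282.5),(449,282.5)],.024,0)
print(R.from_quat(get_state()['ee_rot']).as_matrix().round(3))
E
```

```text
[0.5167 0.2932] [0.0621 0.0466 0.0624 0.047 ] [1.791, 0.238, -1.343, -2.911]
[0.5355 0.2058] [0.2996 0.0978 0.2982 0.0993] [1.781, 0.202, -1.356, -2.925]
[ 0.5907 -0.2005] [0.1158 0.1571 0.1157 0.1568] [1.591, 0.012, -1.553, -3.129]
[[-0.964  0.267 -0.001]
 [ 0.267  0.964 -0.002]
 [ 0.    -0.002 -1.   ]]
```

```bash
python3 -m handwheel '[1.4,-1.49,0,-0.045,1, 1.4,-1.49,0,-0.045,1, 1.4,-1.49,0,-0.045,1, 1.4,-1.49,0,-0.045,1, 1.4,-1.49,0,-0.045,1, 1.4,-1.49,0,-0.045,1, 1.4,-1.49,0,-0.045,1, 1.4,-1.49,0,-0.045,1, 1.4,-1.49,0,-0.045,1, 1.4,-1.49,0,-0.045,1, 1.4,-1.49,0,-0.045,1, 1.4,-1.49,0,-0.045,1]' 35
python3 -m handwheel '[1.4,-1.49,0,-0.045,1, 1.4,-1.49,0,-0.045,1, 1.4,-1.49,0,-0.045,1, 1.4,-1.49,0,-0.045,1, 1.4,-1.49,0,-0.045,1, 1.4,-1.49,0,-0.045,1, 1.4,-1.49,0,-0.045,1, 1.4,-1.49,0,-0.045,1, 1.4,-1.49,0,-0.045,1, 1.4,-1.49,0,-0.045,1, 1.4,-1.49,0,-0.045,1, 0,0,0,0,1]'
python3 - <<'E'
from h import *
c,im=shot("wrist","w1");s=get_state();print(s['tool_pos'],s['time_s']);M=R.from_quat(s['ee_rot']).as_matrix();print(np.arctan2(M[1,1],M[0,1]))
for z in(.093,.045):print(proj(c,[.5167,.2935,z]))
E
```

```text
time_s: 1.1
tool_pos: [0.3483, 0.4707, 0.2381]
ee_rot: [0.395, 0.919, -0.001, -0.0]
wrist_force: [-0.6, -1.1, -0.4]
opening: 0.0879
finger_force: 0.0
time_s: 2.1
tool_pos: [0.5037, 0.3053, 0.2381]
ee_rot: [0.609, 0.793, -0.001, 0.001]
wrist_force: [0.0, -0.6, 0.8]
opening: 0.0881
finger_force: 0.0
[0.5025552  0.3065379  0.23809318] 2.15
0.2636413434680695
[336.2369974  241.63135679]
[334.68248862 225.99863466]
```

View pics/w1.png

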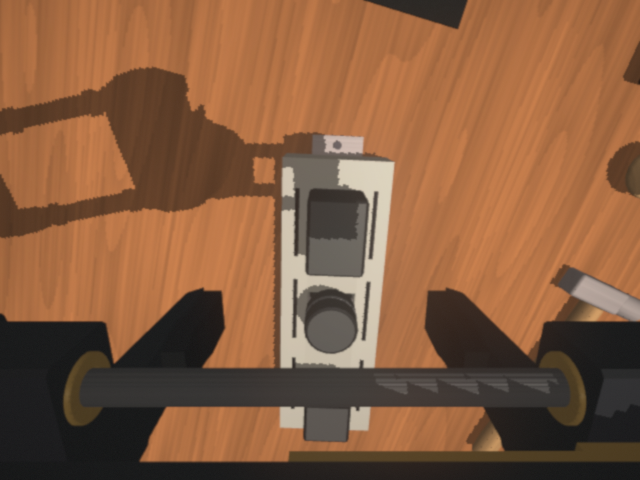

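The wrist view has the oblong pack's top centred at about (335.5,240), against a predicted (336,242), so the position is confirmed. Next I'll align and descend.

```bash
python3 -m handwheel '[0.7,-0.65,0,-0.025,1, 0.7,-0.65,0,-0.025,1, 0,0,-1.5,0,1, 0,0,-1.5,0,1, 0,0,-1.5,0,1, 0,0,-1.5,0,1, 0,0,-1.5,0,1, 0,0,-1.5,0,1, 0,0,-1,0,1, 0,0,0,0,1, 0,0,0,0,1]'
python3 - <<'E'
from h import *
s=get_state();M=R.from_quat(s['ee_rot']).as_matrix();print(np.arctan2(M[1,1],M[0,1]),M[:,2].round(4),s['tool_pos'])
E
```

```text
time_s: 3.07
tool_pos: [0.5155, 0.2948, 0.1382]
ee_rot: [0.627, 0.779, -0.001, -0.0]
wrist_force: [-0.9, 0.1, -1.3]
opening: 0.0883
finger_force: 0.0
0.2161227077853317 [-1.2e-03 -6.0e-04 -1.0e+00] [0.51552096 0.29483338 0.13819296]
```

Now 1 mm of trim, the rest of the descent, and close.

```bash
python3 -m handwheel '[0.1,-0.1,-1,0,1, 0,0,-1.2,0,1, 0,0,-1.2,0,1, 0,0,-1.2,0,1, 0,0,-1.2,0,1, 0,0,-1.2,0,1, 0,0,-0.8,0,1, 0,0,-0.6,0,1, 0,0,0,0,1, 0,0,0,0,1]' 
python3 -m handwheel '[0,0,0,0,0.4, 0,0,0,0,0.4, 0,0,0,0,0.2, 0,0,0,0,0.2, 0,0,0,0,0, 0,0,0,0,0, 0,0,0,0,-0.2, 0,0,0,0,-0.2, 0,0,0,0,-0.2, 0,0,0,0,-0.2]' 40
```

```text
time_s: 3.9
tool_pos: [0.5168, 0.2938, 0.0543]
ee_rot: [0.627, 0.779, -0.0, -0.0]
wrist_force: [-0.3, 0.6, 0.7]
opening: 0.0883
finger_force: 0.0
time_s: 4.73
tool_pos: [0.517, 0.2939, 0.055]
ee_rot: [0.627, 0.779, 0.0, 0.0]
wrist_force: [-0.9, -0.0, 2.5]
opening: 0.0496
finger_force: 40.0
```

```bash
python3 -m handwheel '[0,0,0.2,0,-1, 0,0,0.2,0,-1, 0,0,0.2,0,-1, 0,0,0.2,0,-1, 0,0,0.2,0,-1, 0,0,0.2,0,-1, 0,0,0.2,0,-1, 0,0,0.2,0,-1]'
python3 -m handwheel '[0,0,0.3,0,-1, 0,0,0.3,0,-1, 0,0,0.3,0,-1, 0,0,0.3,0,-1, 0,0,0.3,0,-1, 0,0,0.5,0,-1, 0,0,0.8,0,-1, 0,0,1,0,-1, 0,0,1,0,-1, 0,0,1,0,-1, 0,0,0,0,-1, 0,0,0,0,-1]'
python3 - <<'E'
from h import *
c,im=shot("scene","s1");s=get_state();print(s['tool_pos'],s['wrist_force'],s['opening'])
g=proj(c,s['tool_pos']).astype(int);print(g)
cv2.imwrite('pics/s1c.png',cv2.resize(im[60:320,250:550,::-1],None,fx=2,fy=2))
E
```

```text
time_s: 5.4
tool_pos: [0.5171, 0.2941, 0.0716]
ee_rot: [0.627, 0.779, 0.0, 0.0]
wrist_force: [-0.2, 0.4, -3.5]
opening: 0.0495
finger_force: 40.0
time_s: 6.4
tool_pos: [0.5178, 0.2943, 0.1303]
ee_rot: [0.627, 0.779, 0.001, 0.001]
wrist_force: [0.1, -0.1, -2.0]
opening: 0.0495
finger_force: 40.0
[0.5171503  0.29399268 0.12926449] [-0.17150281 -0.45964161 -3.54644226] 0.04956187760904871
[449 151]
```

View pics/s1c.png

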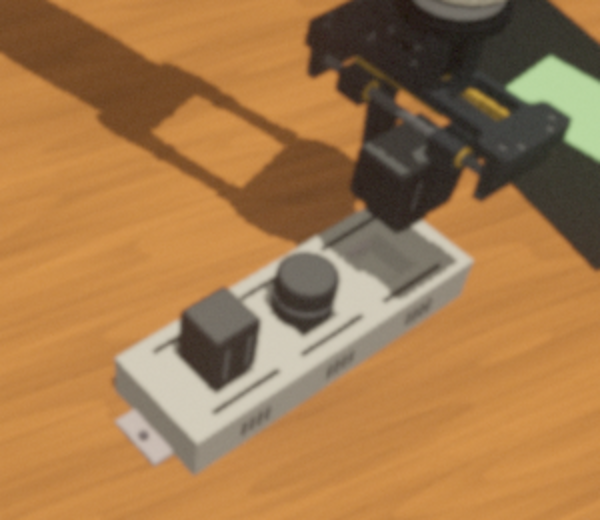

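The pack is out and held (crop around (410,170)), and the round and square packs are still seated. I'll lift and carry.

```bash
python3 -m handwheel '[0,0,1,0,-1, 0,0,1.5,0,-1, 0,0,1.5,0,-1, 0,0,1.5,0,-1, 0.1,-0.5,1,0,-1, 0.2,-1,0.5,-0.01,-1, 0.2,-1.5,0,-0.01,-1, 0.3,-2,0,-0.01,-1, 0.3,-2,0,-0.01,-1, 0.3,-2,0,-0.01,-1, 0.3,-2,0,-0.01,-1, 0.3,-2,0,-0.01,-1]'
python3 -m handwheel '[0.3,-2,0,-0.01,-1, 0.3,-2,0,-0.01,-1, 0.3,-2,0,-0.01,-1, 0.3,-2,0,-0.01,-1, 0.3,-2,0,-0.01,-1, 0.3,-2,0,-0.01,-1, 0.3,-2,0,-0.01,-1, 0.3,-2,0,-0.01,-1, 0.3,-2,0,-0.01,-1, 0.3,-2,0,-0.01,-1, 0.3,-2,0,-0.01,-1, 0.3,-2,0,-0.01,-1]'
python3 -m handwheel '[0.3,-2,0,-0.01,-1, 0.3,-2,0,0,-1, 0.3,-2,0,0,-1, 0.3,-2,0,0,-1, 0.3,-2,0,0,-1, 0.2,-1.5,0,0,-1, 0.1,-0.8,0,0,-1, 0,0,0,0,-1, 0,0,0,0,-1]'
python3 - <<'E'
from h import *
s=get_state();M=R.from_quat(s['ee_rot']).as_matrix();print(np.arctan2(M[1,1],M[0,1]),s['tool_pos'])
print((np.array([.5907,-.2005])-s['tool_pos'][:2])*100)
E
```

```text
time_s: 7.45
tool_pos: [0.5359, 0.1612, 0.1972]
ee_rot: [0.654, 0.756, -0.001, -0.001]
wrist_force: [0.2, -0.1, -3.2]
opening: 0.0496
finger_force: 40.0
time_s: 8.45
tool_pos: [0.5713, -0.0784, 0.1972]
ee_rot: [0.699, 0.716, -0.001, -0.001]
wrist_force: [0.1, -0.0, -3.4]
opening: 0.0498
finger_force: 40.0
time_s: 9.2
tool_pos: [0.5902, -0.1993, 0.1981]
ee_rot: [0.702, 0.712, -0.0, -0.001]
wrist_force: [-0.6, 0.4, -2.9]
opening: 0.0495
finger_force: 40.0
0.014608154357780812 [ 0.59021586 -0.19925787  0.19805057]
[ 0.04841376 -0.12421272]
```

```bash
python3 -m handwheel '[0,-0.1,-1,0,-1, 0,0,-1.5,0,-1, 0,0,-1.5,0,-1, 0,0,-1.5,0,-1, 0,0,-1.5,0,-1, 0,0,-1.5,0,-1, 0,0,-1.5,0,-1, 0,0,-1.5,0,-1, 0,0,-1,0,-1, 0,0,-0.8,0,-1, 0,0,-0.5,0,-1, 0,0,0,0,-1]'
python3 - <<'E'
from h import *
c,im=shot("scene","s2");print(get_state()['tool_pos'])
cv2.imwrite('pics/s2c.png',cv2.resize(im[220:480,0:300,::-1],None,fx=2,fy=2))
E
```

```text
time_s: 10.2
tool_pos: [0.5902, -0.1994, 0.0595]
ee_rot: [0.701, 0.713, -0.0, -0.001]
wrist_force: [0.9, 0.6, -3.8]
opening: 0.0497
finger_force: 40.0
[ 0.59074524 -0.19977481  0.06037063]
```

View pics/s2c.png

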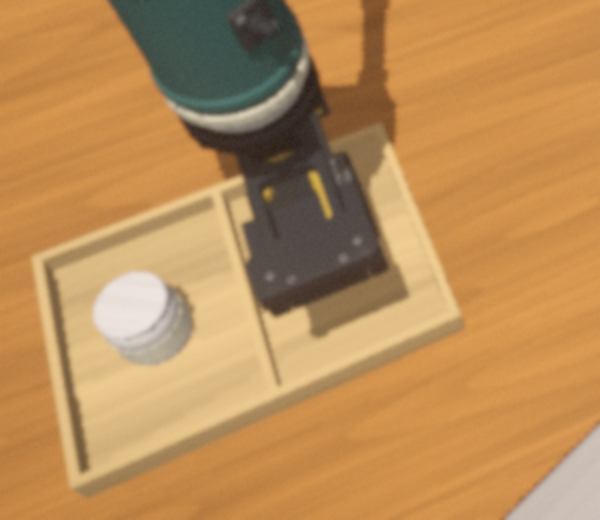

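The gripper is over the empty compartment and clear of the tin (crop (140,310)). I'll lower slowly until it touches.

```bash
python3 -m handwheel '[0,0,-0.4,0,-1, 0,0,-0.4,0,-1, 0,0,-0.3,0,-1, 0,0,-0.2,0,-1, 0,0,-0.2,0,-1, 0,0,-0.1,0,-1, 0,0,-0.1,0,-1, 0,0,-0.1,0,-1, 0,0,-0.1,0,-1, 0,0,0,0,-1, 0,0,0,0,-1]'
```

```text
time_s: 11.17
tool_pos: [0.5909, -0.2001, 0.0417]
ee_rot: [0.701, 0.713, 0.0, -0.0]
wrist_force: [-0.5, -0.0, -3.2]
opening: 0.0498
finger_force: 40.0
```

```bash
python3 -m handwheel '[0,0,-0.1,0,-1, 0,0,-0.05,0,-1, 0,0,-0.05,0,-1, 0,0,0,0,-1, 0,0,0,0,-1]'
```

```text
time_s: 11.58
tool_pos: [0.5909, -0.2001, 0.0397]
ee_rot: [0.701, 0.713, -0.0, -0.0]
wrist_force: [-0.1, 1.1, -2.9]
opening: 0.0498
finger_force: 40.0
```

```bash
python3 -m handwheel '[0,0,-0.05,0,-1, 0,0,-0.05,0,-1, 0,0,-0.05,0,-1, 0,0,0,0,-1, 0,0,0,0,-1]'
```

```text
time_s: 12.0
tool_pos: [0.5909, -0.2001, 0.0381]
ee_rot: [0.701, 0.713, -0.0, -0.0]
wrist_force: [0.5, -0.1, -3.0]
opening: 0.0494
finger_force: 40.0
```

```bash
python3 -m handwheel '[0,0,-0.05,0,-1, 0,0,-0.05,0,-1, 0,0,0,0,-1, 0,0,0,0,-1]'
```

```text
time_s: 12.33
tool_pos: [0.591, -0.2002, 0.038]
ee_rot: [0.701, 0.713, -0.0, 0.0]
wrist_force: [-2.9, 0.6, 5.3]
opening: 0.0499
finger_force: 40.0
```

The wrist force went from -3 to +5 N, so the foot is on the floor. Time to release: open slowly, then retreat upwards.

```bash
python3 -m handwheel '[0,0,0,0,0.2, 0,0,0,0,0.2, 0,0,0,0,0.3, 0,0,0,0,0.5, 0,0,0,0,0.7, 0,0,0,0,0.7, 0,0,0,0,0.7, 0,0,0,0,0.7]'
python3 -m handwheel '[0,0,0.3,0,0.7, 0,0,0.8,0,0.7, 0,0,1.5,0,0.7, 0,0,1.5,0,0.7, 0,0,2,0,0.7, 0,0,2,0,0.7, 0,0,2,0,0.7, 0,0,2,0,0.7, 0,0,2,0,0.7, 0,0,1,0,0.7, 0,0,0,0,0.7, 0,0,0,0,0.7]'
python3 -m handwheel '[-0.5,2,0,0,0.7, -0.5,2,0,0,0.7, -0.5,2,0,0,0.7, -0.5,2,0,0,0.7, -0.5,2,0,0,0.7, -0.5,2,0,0,0.7, -0.5,2,0,0,0.7, -0.5,2,0,0,0.7, 0,0,0,0,0.7, 0,0,0,0,0.7]'
python3 - <<'E'
from h import *
c,im=shot("scene","s3");cv2.imwrite('pics/s3c.png',cv2.resize(im[150:480,0:500,::-1],None,fx=1.6,fy=1.6))
E
```

```text
time_s: 13.0
tool_pos: [0.5909, -0.2001, 0.0372]
ee_rot: [0.701, 0.713, 0.0, 0.0]
wrist_force: [0.3, -0.8, -0.0]
opening: 0.0752
finger_force: 0.0
time_s: 14.0
tool_pos: [0.5912, -0.2002, 0.1889]
ee_rot: [0.701, 0.713, 0.0, 0.001]
wrist_force: [-0.2, 0.3, 0.5]
opening: 0.0749
finger_force: 0.0
time_s: 14.83
tool_pos: [0.5497, -0.0393, 0.1865]
ee_rot: [0.701, 0.713, -0.001, -0.001]
wrist_force: [-0.2, 0.1, 0.4]
opening: 0.0749
finger_force: 0.0
```

View pics/s3c.png

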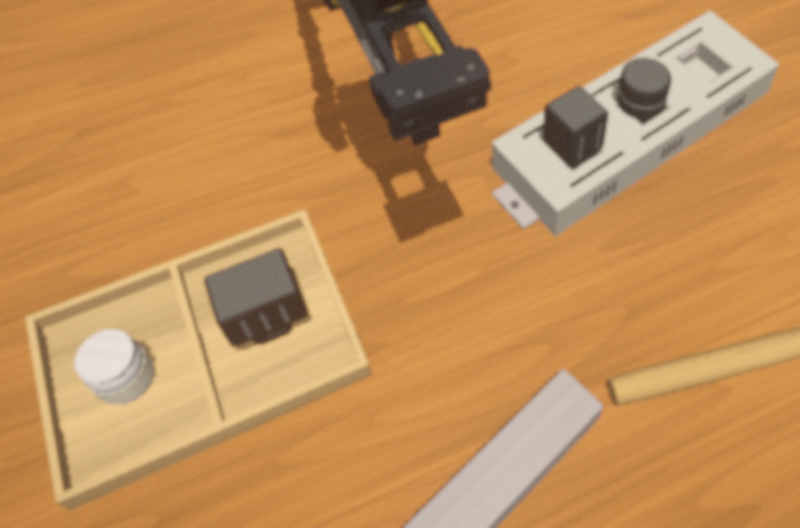

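The pack stands upright in the empty compartment (crop (258,298)). The round and square packs are still plugged in, and the arm is clear of everything.

```bash
python3 -c "from station import close_job; print(close_job())"
```

```text
the job is handed in; nothing more can be done
None
```

The oblong pack is standing upright in the tray's empty compartment, the round and square packs are still plugged in, and the job was handed in at about 15 s of the 42 s allowed.

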